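Stow the glass jar under the travel hold-down

TASK

Get the camper closet shelf ready to drive off: slide the frosted glass jar along the shelf, without lifting or tipping it, from its brown mark until it stands wholly on the round teal mark beside the hold-down clamp, leaving the clamp arm tipped open meanwhile. Then swing the red-gripped clamp arm over centre so that it comes down and rests on the jar's lid. Leave the other things on the shelf where they are.

Things in the scene. Friction and masses are not known exactly. Their poses are not given: they have to be found in the camera images.
- jar: Frosted pale glass jar with a screwed-on aluminium lid, round. Glass body 64 mm in diameter up to z = 46 mm, narrowing to the lid; lid 60 mm in diameter from z = 52 to 70 mm, flat top at 70 mm. About 0.35 kg. Loose on the shelf; take or push it low down, or it rocks. Origin: centre of its underside, z up its axis.
- hold_station: Fixed travel station. Origin: centre of its flat teal mark (88 mm across, painted, no step), z up. The clamp stands on the mark's -y side, centred at y = -98 mm: foot 60 (x) by 70 (y) by 8 mm, post 38 (x) by 26 (y) mm, 98 mm high. The arm's hinge runs along the station's x at y = -95, z = 88 mm; the arm swings in the plane x = 0.
- hold_arm (a joint): Clamp arm angle (rad). 0: level, along station +y, its pad on the lid of a jar on the mark (pad 24 mm across, 95 mm from the hinge, face 18 mm below it). 1.57: upright, dead centre. 1.95: fully open, tipped away from the mark (start: this or a little less). Past centre the 0.25 kg arm sinks by itself, damped, in about 3 s (no jar: to -0.2). About 2 N at the grip pushes it over.
- hold_arm_hinge (a point): Centre of the clamp arm's hinge pin; its y axis points along the arm towards the tip.
- hold_arm_tip (a point): Free end of the arm, 167 mm from the hinge, the end of its red round grip (22 mm in diameter, over the last 55 mm). The steel bar between hinge and grip is 16 mm wide (along the hinge) and 14 mm thick.
- jar_mark: Round brown mark painted on the shelf, 88 mm in diameter, where the jar starts. Origin: its centre.
- soap_case: Blue silicone travel soap case, 75 (x) by 112 (y) by 37 mm high, loose, on its own rectangular brown mark; leave alone. Origin: centre of its underside.
- lotion: Amber bottle with black cap, 56 mm in diameter, 150 mm high; leave alone. Origin: centre of its underside.
- tumbler: Blue ceramic cup, 76 mm in diameter at the rim, 95 mm high; leave alone. Origin: centre of its underside.
- hairbrush: Brush 200 mm long lying along its x; leave alone. Origin: on the shelf under its middle.
- tissue_box: Pale paper tissue box, 120 by 120 by 130 mm high; leave alone. Origin: centre of its underside.
- cream_tin: White round tub with copper cap, 72 mm in diameter, 50 mm high; leave alone. Origin: centre of its underside.

How it is judged:
By the outcome, as a careful person would: the job done as asked, in the order asked, and still so for the second after the job is handed in, with the robot touching nothing.
It also fails if it takes over 54 s, if anything falls off the work surface, if the arm or the gripper's body presses on something with over 40 N, if the wrist force passes 120 N, or if a joint passes its speed limit or range.

ROBOT

A 7-joint arm with a two-finger parallel gripper is mounted at the origin on the work surface. World frame = base frame: x ahead of the robot, y to its left, z up, the work surface at z = 0. Lengths are in m, angles in rad, forces in N, time in s.
With the tool pointing down it reaches from about 0.4 to 0.875 m from the base axis. Payload 19.3 kg.
Tool frame: the origin (TCP) lies on the centre line of the jaws, within the pads' length; the fingertips stand 11 mm ahead of it and the grasp point (between the pads) lies 8 mm behind it; z points along the fingers, y is the line along which they close (so a half turn about z gives the same grasp; the last joint's range is limited). The gripper opens to 85 mm and grips with 20 to 120 N. Pads are 22 mm wide; open, the fingers measure 114 mm over their backs; the gripper's body (76 mm by 85 mm) begins 54 mm behind the grasp point. The pads swing forward as they close: fully open they stand 13 mm farther back than shut.
Start: joints at [1.208, 0.521, -0.036, 1.599, 0.021, 1.021, -0.113], TCP at [0.18, -0.598, 0.242] pointing down, gripper open.
Joint ranges: [-2.91, 2.91], [-0.3, 2.13], [-1.5, 1.42], [0.17, 2.43], [-1.26, 4.41], [0.16, 1.93], [-2.52, 2.52]. Speed limits (rad/s): [1.89, 1.89, 2.39, 2.39, 3.01, 3.01, 3.01].

INTERFACE

Orientations are given as a 3x3 rotation matrix whose columns are the frame's x, y, z axes.
In Python, from rig import env gives the robot as it stands.
- The arm moves only by the tool drive_tool, never from a script. Its argument "increments" is a list of rows, each a list of 2 entries, a list of its own where there are three numbers: the shift along the tool's x, y, z in mm, then the turn, a rotation vector about the tool's x, y, z in rad. A call has 1 to 20 rows; each row is the pose to reach, as a shift and turn from the pose commanded when the call began, along the tool's axes at that moment; what a row does not reach only later rows make up. A row lasts 1/8 s, in which the tool goes at most 62.5 mm and 10.7 degrees, less where a joint would pass 70% of its speed; a pose out of reach is approached as far as the arm can. A call with a gripper value outside its range is refused whole. "gripper" is the opening, from 0 (shut) to 1 (fully open), set as the call begins (left out, the last holds). The fingers move at their own pace and stop on an object; the grip force is fixed at half the most. Time passes only in rows, so rows that repeat a pose let the fingers close. It gives the time, the measured TCP pose, the force, the opening and the grip force at its end, in the units of the state.
- env.observe(): the state, without advancing time (a new reading comes with each control period).
- env.grab_frame(name): name is "scene" or "top" or "wrist"; returns (picture, depth): 384x512x3 uint8, red, green, blue; 384x512 float32, m along the optical axis (not along the pixel's ray), 0 where there is no reading.
- env.camera_params(name): a dict with "mtx" (3x3 intrinsics, pixels), "position" and "attitude" of the camera in the world; the wrist camera has in their place "hand_eye" (4x4, takes a point from camera to tool coordinates, whose origin is the TCP and whose axes are the flange's). Camera axes: x right, y up, looking along -z (the intrinsics and any distortion apply to the point x, -y, -z); pixel columns grow to the right and rows downward; lengths in m; the calibration is good to about 2 mm. A picture is of the moment at which its call begins: read the wrist's pose just before it. camera_params takes no time and is no camera call.
- env.job_done(): hands the job in; it is judged then, once.
The state is a dict: "t": time; "q": joint angles; "dq": joint speeds; "effort": joint torques, N m; "tcp_pos": TCP position; "tcp_rot": TCP orientation; "wrist_force": force on the tool from outside, world axes, zero at the start; "wrist_torque": the same for the moment, N m; "grip_width": finger opening in m; "finger_force": force on a finger pad.
Only numpy, scipy, OpenCV 4.12 (cv2) and the standard library are available. Lean on these libraries where they do the work, as an engineer would, in place of code of your own. Each camera call takes 0.05 s, during which the arm holds its last target. There are 200 camera calls.

## Working session

There is one attempt and no reset: what is moved stays moved. The work goes in short steps, Python scripts to look and compute and a tool call to move; the robot and the scene stay as the last step left them, time stands still between calls to the robot, and variables do not carry over. Pictures are saved under pics/ and viewed, at most 10 in all, crops included, and the job is handed in when it is done.

Besides the shell and the picture viewer there is one more tool, called after ">>>" as a command line: name --argument value ..., lists and objects as JSON in quotes. drive_tool: Moves the arm, as the interface text tells. Its arguments: {"type":"object","properties":{"increments":{"type":"array"},"gripper":{"type":"number"}},"required":["increments"]}

```bash
mkdir -p pics; cat > h.py <<'E'
import numpy as np, cv2
from rig import env
def cam(n):
    p=env.camera_params(n)
    if 'hand_eye' in p:
        s=env.observe(); T=np.eye(4); T[:3,:3]=s['tcp_rot']; T[:3,3]=s['tcp_pos']; M=T@np.array(p['hand_eye'])
        return np.array(p['mtx']),M[:3,:3],M[:3,3],p
    R=np.array(p['attitude'])
    return np.array(p['mtx']),R,np.array(p['position']),p
def ray(c,u,v):
    K,R,o,_=c; d=np.linalg.inv(K)@[u,v,1]; return o,R@(d*[1,-1,-1])
def onz(c,u,v,z):
    o,d=ray(c,u,v); return o+d*(z-o[2])/d[2]
def pts(c,depth):
    K,R,o,_=c; h,w=depth.shape; U,V=np.meshgrid(np.arange(w),np.arange(h))
    d=np.stack([(U-K[0,2])/K[0,0],-(V-K[1,2])/K[1,1],-np.ones_like(U)],-1)*depth[...,None]
    return d@R.T+o
def proj(c,P):
    K,R,o,_=c; q=(np.asarray(P)-o)@R; q=q*[1,-1,-1]; q=q@K.T; return q[...,:2]/q[...,2:]
E
python3 - <<'E'
from h import *
for n in ('scene','top'):
    c=cam(n); im,d=env.grab_frame(n); np.savez('pics/%s0.npz'%n,im=im,d=d)
    cv2.imwrite('pics/%s0.png'%n,im[...,::-1]); print(n,c)
s=env.observe(); print(s['tcp_rot'],s['t'],s['wrist_force'])
E
```

```text
scene (array([[384.61152211,   0.        , 256.21350183],
       [  0.        , 384.61152211, 189.18889003],
       [  0.        ,   0.        ,   1.        ]]), array([[-0.78306456, -0.33409173,  0.52458804],
       [ 0.62167511, -0.44509906,  0.64452066],
       [ 0.01816461,  0.83082462,  0.55623781]]), array([1.17055909, 0.54682425, 0.68771012]), {'mtx': array([[384.61152211,   0.        , 256.21350183],
       [  0.        , 384.61152211, 189.18889003],
       [  0.        ,   0.        ,   1.        ]]), 'position': array([1.17055909, 0.54682425, 0.68771012]), 'attitude': array([[-0.78306456, -0.33409173,  0.52458804],
       [ 0.62167511, -0.44509906,  0.64452066],
       [ 0.01816461,  0.83082462,  0.55623781]])})
top (array([[416.08423742,   0.        , 262.23542749],
       [  0.        , 416.08423742, 181.852011  ],
       [  0.        ,   0.        ,   1.        ]]), array([[-0.01428272,  0.99575669, -0.0909099 ],
       [-0.99960771, -0.01202876,  0.02529316],
       [ 0.0240923 ,  0.0912355 ,  0.99553787]]), array([ 0.49885353, -0.12417613,  1.26804792]), {'mtx': array([[416.08423742,   0.        , 262.23542749],
       [  0.        , 416.08423742, 181.852011  ],
       [  0.        ,   0.        ,   1.        ]]), 'position': array([ 0.49885353, -0.12417613,  1.26804792]), 'attitude': array([[-0.01428272,  0.99575669, -0.0909099 ],
       [-0.99960771, -0.01202876,  0.02529316],
       [ 0.0240923 ,  0.0912355 ,  0.99553787]])})
[[ 9.57427652e-01  2.88673147e-01 -3.23099339e-04]
 [ 2.88673324e-01 -9.57427237e-01  8.93484651e-04]
 [-5.14190807e-05 -9.48717072e-04 -9.99999549e-01]] 0.1 [ 0.57592414 -0.24760679 -0.02436326]
```

```bash
python3 -c "
import cv2,numpy as np
a=cv2.imread('pics/scene0.png');b=cv2.imread('pics/top0.png');cv2.imwrite('pics/a.png',cv2.resize(np.vstack([a,b]),(800,1200))[:600]);cv2.imwrite('pics/b.png',cv2.resize(b,(800,600)))"
```

```text
(no output)
```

View pics/a.png

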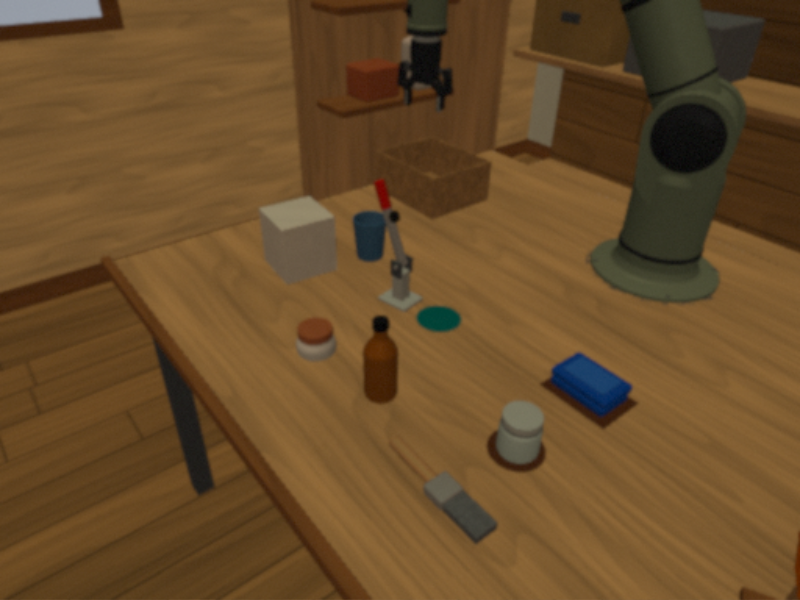

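View pics/b.png

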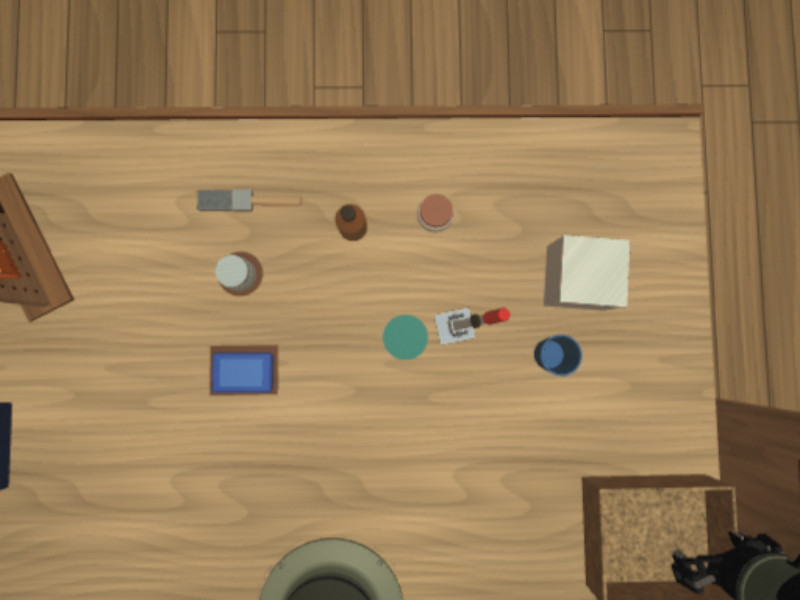

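The scene and top views show the jar on its brown mark at top-800px (237,272) and the teal mark at (405,337). The clamp is at (456,325) with its red grip at (497,316), tipped away. The lotion is at (350,222), clear of the straight path between the marks.

```bash
python3 - <<'E'
from h import *
D={}
for n in ('scene','top'):
    z=np.load(f'pics/{n}0.npz'); im,d=z['im'],z['d']; c=cam(n); P=pts(c,d); hsv=cv2.cvtColor(im,cv2.COLOR_RGB2HSV)
    H,S,V=[hsv[...,i].astype(int) for i in range(3)]
    def comps(m,name,a=15):
        k,l,st,ce=cv2.connectedComponentsWithStats(m.astype(np.uint8))
        for i in range(1,k):
            if st[i,4]>=a:
                q=P[(l==i)&(d>0)]; print(n,name,ce[i].round(1),st[i,4],'onz0',onz(c,*ce[i],0).round(4),'depth min/med/max',q.min(0).round(3),np.median(q,0).round(3),q.max(0).round(3))
    comps((H>75)&(H<92)&(S>120)&(P[...,0]>.3),'teal',50)
    comps(((H<4)|(H>176))&(S>200)&(V>110),'red')
    w=(P[...,2]>.012)&(P[...,2]<.26)&(P[...,0]>.35)&(P[...,0]<.95)&(P[...,1]>-.6)&(P[...,1]<.35)
    comps(w,'obj',60)
    D[n]=(c,P,hsv)
# lid top by height & clamp slices
for n in D:
    c,P,hsv=D[n]
    q=P.reshape(-1,3); q=q[(q[:,0]>.45)&(q[:,0]<.75)&(q[:,1]>.05)&(q[:,1]<.28)&(q[:,2]>.06)&(q[:,2]<.085)]
    if len(q)>5:
        xy=q[:,:2].astype(np.float32); print(n,'lid',len(q),np.median(q,0),cv2.minEnclosingCircle(xy))
E
```

```text
scene teal [280.5 203.6] 307 onz0 [ 0.5118 -0.1438  0.    ] depth min/med/max [ 0.471 -0.187 -0.006] [ 0.511 -0.144 -0.001] [ 0.549 -0.107  0.003]
scene red [244.4 123.1] 48 onz0 [ 0.2437 -0.6829  0.    ] depth min/med/max [ 0.537 -0.3    0.199] [ 0.546 -0.283  0.225] [ 0.552 -0.272  0.244]
scene obj [245.4 153.1] 1220 onz0 [ 0.4034 -0.4643  0.    ] depth min/med/max [ 0.437 -0.461  0.012] [ 0.524 -0.282  0.081] [ 0.555 -0.22   0.244]
scene obj [191.  151.4] 2028 onz0 [ 0.5594 -0.5958  0.    ] depth min/med/max [ 0.559 -0.547  0.012] [ 0.642 -0.427  0.095] [ 0.689 -0.412  0.131]
scene obj [201.8 215.6] 517 onz0 [ 0.7341 -0.2368  0.    ] depth min/med/max [ 0.72  -0.236  0.012] [ 0.759 -0.19   0.045] [ 0.787 -0.169  0.051]
scene obj [243.5 231.2] 934 onz0 [ 0.6797 -0.1079  0.    ] depth min/med/max [ 0.703 -0.063  0.012] [ 0.738 -0.03   0.083] [ 0.756 -0.015  0.15 ]
scene obj [378.1 244.2] 1082 onz0 [0.4257 0.1525 0.    ] depth min/med/max [0.412 0.108 0.012] [0.463 0.171 0.034] [0.49  0.22  0.039]
scene obj [333.  274.9] 907 onz0 [0.6052 0.1543 0.    ] depth min/med/max [0.609 0.147 
[... 825 characters left out ...]
 0.142 0.013] [0.635 0.168 0.069] [0.67  0.204 0.076]
top obj [304.4 204.7] 371 onz0 [ 0.5429 -0.2841  0.    ] depth min/med/max [ 0.511 -0.308  0.012] [ 0.538 -0.257  0.184] [ 0.554 -0.225  0.248]
top obj [359.2 226.6] 431 onz0 [ 0.4742 -0.45    0.    ] depth min/med/max [ 0.438 -0.463  0.012] [ 0.475 -0.443  0.071] [ 0.512 -0.388  0.101]
top obj [154.9 237.5] 1003 onz0 [0.4505 0.1685 0.    ] depth min/med/max [0.415 0.105 0.015] [0.451 0.16  0.037] [0.489 0.217 0.045]
scene lid 449 [0.64056604 0.17852233 0.06806603] ((0.6375614404678345, 0.1766870617866516), 0.03037773072719574)
top lid 347 [0.63786934 0.17336418 0.07005084] ((0.6378682851791382, 0.17416834831237793), 0.030361466109752655)
```

```bash
cat >> h.py <<'E'
def plan(pos,yaxis):
    """increments from measured pose to world pos with tool down and y along yaxis(world xy)"""
    from scipy.spatial.transform import Rotation as Ro
    s=env.observe(); R=np.array(s['tcp_rot']); p=np.array(s['tcp_pos'])
    y=np.array([*yaxis,0.]);y/=np.linalg.norm(y); z=np.array([0,0,-1.])
    if y@R[:,1]<0:y=-y
    G=np.stack([np.cross(y,z),y,z],1)
    print('shift mm',((np.array(pos)-p)@R*1000).round(1),'rotvec',Ro.from_matrix(R.T@G).as_rotvec().round(3))
E
python3 - <<'E'
from h import *
n='top';z=np.load(f'pics/{n}0.npz'); im,d=z['im'],z['d']; c=cam(n); P=pts(c,d); hsv=cv2.cvtColor(im,cv2.COLOR_RGB2HSV)
print('hsv teal',hsv[215,259],'red',hsv[202,320],'foot',hsv[216,287])
t=hsv[215,259].astype(int)
m=(abs(hsv[...,0].astype(int)-t[0])<6)&(hsv[...,1]>90)&(P[...,2]<.01)&(P[...,0]>.4)&(P[...,0]<.6)&(abs(P[...,1]+.14)<.07)
v,u=np.nonzero(m); e=cv2.fitEllipse(np.stack([u,v],1).astype(np.float32)) ; print(m.sum(),u.mean(),v.mean(),onz(c,u.mean(),v.mean(),0), onz(c,u.max(),v.mean(),0)-onz(c,u.min(),v.mean(),0))
t=P[m].mean(0)
# clamp slices
q=P.reshape(-1,3);
for lo,hi in((.0045,.012),(.085,.11),(.11,.15),(.15,.2),(.2,.26)):
    k=q[(q[:,0]>.49)&(q[:,0]<.6)&(q[:,1]>-.34)&(q[:,1]<-.19)&(q[:,2]>lo)&(q[:,2]<hi)]
    if len(k): print(lo,len(k),np.median(k,0).round(4),k.min(0).round(3),k.max(0).round(3))
    if lo==.0045 and len(k)>5: print(cv2.minAreaRect(k[:,:2].astype(np.float32)*1000))
r=((hsv[...,0]<5)|(hsv[...,0]>175))&(hsv[...,1]>180)&(P[...,2]>.15)&(P[...,0]<.6)&(P[...,0]>.5)
print('red',r.sum(),P[r].mean(0),P[r].min(0),P[r].max(0))
n='scene';z=np.load(f'pics/{n}0.npz');P=pts(cam(n),z['d']);q=P.reshape(-1,3)
for lo,hi in((.02,.05),(.05,.08),(.08,.1),(.1,.12),(.12,.15),(.15,.18),(.18,.21),(.21,.25)):
    k=q[(q[:,0]>.49)&(q[:,0]<.6)&(q[:,1]>-.34)&(q[:,1]<-.19)&(q[:,2]>lo)&(q[:,2]<hi)]
    if len(k): print('sc',lo,len(k),np.median(k,0).round(4))
plan([.638,.176,.20],[.98,.2])
E
```

```text
hsv teal [ 81 112 139] red [  2 189 212] foot [ 83  11 183]
593 258.9477234401349 215.56155143338955 [ 0.5119375  -0.14493298  0.        ] [-0.00110857 -0.0789912   0.        ]
0.0045 283 [ 0.5277 -0.2305  0.0077] [ 0.49  -0.34   0.005] [ 0.599 -0.191  0.012]
((542.9223022460938, -264.4888916015625), (108.64695739746094, 149.01258850097656), 1.8645575046539307)
0.085 79 [ 0.5309 -0.2384  0.0971] [ 0.511 -0.256  0.087] [ 0.554 -0.226  0.109]
0.11 43 [ 0.5346 -0.2482  0.1311] [ 0.527 -0.256  0.111] [ 0.543 -0.24   0.149]
0.15 69 [ 0.538  -0.2615  0.1882] [ 0.525 -0.277  0.17 ] [ 0.551 -0.253  0.199]
0.2 133 [ 0.5423 -0.288   0.236 ] [ 0.532 -0.308  0.201] [ 0.554 -0.273  0.248]
red 61 [ 0.54222465 -0.2921346   0.23902494] [ 0.53426232 -0.30516391  0.20316785] [ 0.55070261 -0.27548581  0.2482823 ]
sc 0.02 89 [ 0.5406 -0.2317  0.035 ]
sc 0.05 105 [ 0.5379 -0.2317  0.0679]
sc 0.08 89 [ 0.5412 -0.2342  0.091 ]
sc 0.1 45 [ 0.5358 -0.2414  0.1097]
sc 0.12 70 [ 0.5385 -0.2511  0.1346]
sc 0.15 71 [ 0.5405 -0.2586  0.1651]
sc 0.18 95 [ 0.5426 -0.2714  0.1916]
sc 0.21 95 [ 0.5457 -0.2851  0.2281]
shift mm [ 661.7 -609.    42.3] rotvec [-1.000e-03 -1.000e-03 -1.479e+00]
```

>>> drive_tool --increments '[[[45, -41, 3], [0, 0, -0.1]], [[90, -83, 6], [0, 0, -0.2]], [[135, -124, 9], [0, 0, -0.3]], [[180, -165, 12], [0, 0, -0.4]], [[225, -207, 14], [0, 0, -0.5]], [[270, -248, 17], [0, 0, -0.6]], [[315, -290, 20], [0, 0, -0.7]], [[360, -331, 23], [0, 0, -0.8]], [[405, -372, 26], [0, 0, -0.9]], [[450, -414, 29], [0, 0, -1.0]], [[495, -455, 32], [0, 0, -1.1]], [[540, -497, 35], [0, 0, -1.2]], [[585, -538, 38], [0, 0, -1.3]], [[630, -580, 40], [0, 0, -1.4]], [[662, -609, 42], [0, 0, -1.479]], [[662, -609, 42], [0, 0, -1.479]], [[662, -609, 42], [0, 0, -1.479]], [[662, -609, 42], [0, 0, -1.479]]]' --gripper 1

```text
t: 2.35
tcp_pos: [0.6384, 0.1745, 0.2004]
tcp_rot: [[-0.198, 0.98, 0.0], [0.98, 0.198, -0.001], [-0.001, -0.0, -1.0]]
wrist_force: [0.5, 0.5, -0.3]
grip_width: 0.0855
finger_force: 0.0
```

```bash
python3 - <<'E'
from h import *
c=cam('wrist'); im,d=env.grab_frame('wrist'); P=pts(c,d); np.savez('pics/w1.npz',im=im,d=d); cv2.imwrite('pics/w1.png',im[...,::-1])
s=env.observe(); print(s['t'],s['tcp_pos'],s['tcp_rot'][:,1],s['wrist_force'],s['grip_width'])
q=P.reshape(-1,3); k=q[(q[:,2]>.06)&(q[:,2]<.08)&(np.hypot(q[:,0]-.638,q[:,1]-.176)<.06)]
print(len(k)); 
if len(k): print(np.median(k,0),cv2.minEnclosingCircle(k[:,:2].astype(np.float32)))
plan([.638,.1755,.028],[.98,.2])
E
```

```text
2.4 [0.63844442 0.1745188  0.20054908] [9.80194144e-01 1.98038938e-01 1.35036168e-04] [-0.60076596 -0.17123432 -0.97430386] 0.08536243074302875
2899
[0.63679474 0.17761592 0.06919365] ((0.6372194290161133, 0.17578600347042084), 0.029883768409490585)
shift mm [  1.2  -0.3 172.5] rotvec [ 0.     0.001 -0.002]
```

View pics/w1.png

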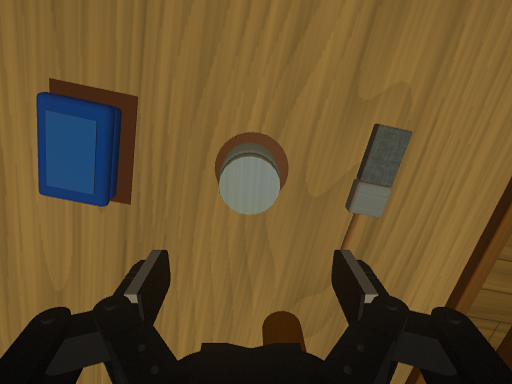

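The wrist view shows the jar lid at (250,185) midway between the fingers, with the soap case and brush well to the sides. The wrist measurement of the lid centre, (0.637, 0.176), agrees with both other views.

>>> drive_tool --increments '[[[1.3, -1, 45], [0, 0, 0]], [[1.3, -1, 90], [0, 0, 0]], [[1.3, -1, 130], [0, 0, 0]], [[1.3, -1, 155], [0, 0, 0]], [[1.3, -1, 168], [0, 0, 0]], [[1.3, -1, 172], [0, 0, 0]], [[1.3, -1, 172], [0, 0, 0]], [[1.3, -1, 172], [0, 0, 0]]]'

```text
t: 3.4
tcp_pos: [0.6377, 0.1769, 0.0293]
tcp_rot: [[-0.199, 0.98, 0.001], [0.98, 0.199, 0.0], [0.0, 0.001, -1.0]]
wrist_force: [0.5, 0.1, 0.6]
grip_width: 0.0854
finger_force: 0.0
```

>>> drive_tool --increments '[[[0, 0, 0], [0, 0, 0]], [[0, 0, 0], [0, 0, 0]], [[0, 0, 0], [0, 0, 0]], [[0, 0, 0], [0, 0, 0]], [[0, 0, 0], [0, 0, 0]], [[0, 0, 0], [0, 0, 0]]]' --gripper 0.6

```text
t: 4.15
tcp_pos: [0.6374, 0.1769, 0.0293]
tcp_rot: [[-0.2, 0.98, 0.001], [0.98, 0.2, -0.0], [-0.0, 0.001, -1.0]]
wrist_force: [-4.6, -1.4, 12.8]
grip_width: 0.0627
finger_force: 63.5
```

```bash
python3 - <<'E'
from h import *
plan([.512,-.1445,.028],[.98,.2])
E
```

```text
shift mm [-289.9 -187.1    1.3] rotvec [ 0.001  0.    -0.   ]
```

>>> drive_tool --increments '[[[-4, -2.6, 0], [0, 0, 0]], [[-12, -7.7, 0], [0, 0, 0]], [[-24, -15.5, 0], [0, 0, 0]], [[-38, -24.5, 0], [0, 0, 0]], [[-52, -33.6, 0], [0, 0, 0]], [[-66, -42.6, 0], [0, 0, 0]], [[-80, -51.6, 0], [0, 0, 0]], [[-94, -60.7, 0], [0, 0, 0]], [[-108, -69.7, 0], [0, 0, 0]], [[-122, -78.7, 0], [0, 0, 0]], [[-134, -86.5, 0], [0, 0, 0]], [[-142, -91.6, 0], [0, 0, 0]], [[-145, -93.6, 0], [0, 0, 0]], [[-145, -93.6, 0], [0, 0, 0]]]'

```text
t: 5.9
tcp_pos: [0.5755, 0.0165, 0.0293]
tcp_rot: [[-0.2, 0.98, 0.003], [0.98, 0.2, 0.001], [0.0, 0.003, -1.0]]
wrist_force: [1.7, 2.6, 8.9]
grip_width: 0.0622
finger_force: 65.0
```

```bash
python3 - <<'E'
from h import *
plan([.512,-.1445,.0293],[.98,.2])
c=cam('top'); im,d=env.grab_frame('top'); cv2.imwrite('pics/t1.png',cv2.resize(im[...,::-1][90:290,60:360],(750,500)))
E
```

```text
shift mm [-145.1  -94.4   -0.3] rotvec [ 0.003 -0.    -0.   ]
```

View pics/t1.png

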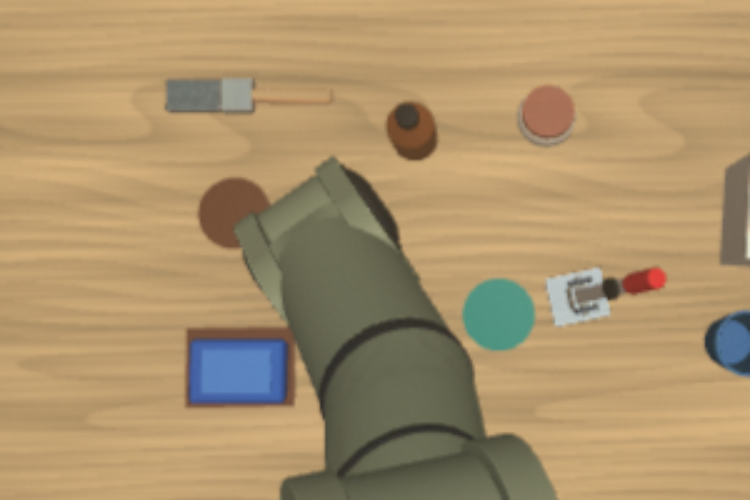

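The jar is in the gripper mid-way, the path to the teal mark at crop (498,314) is free, and the clamp is still open with its red grip at (650,278).

>>> drive_tool --increments '[[[-4, -2.6, 0], [0, 0, 0]], [[-12, -7.8, 0], [0, 0, 0]], [[-24, -15.6, 0], [0, 0, 0]], [[-38, -24.7, 0], [0, 0, 0]], [[-52, -33.8, 0], [0, 0, 0]], [[-66, -42.9, 0], [0, 0, 0]], [[-80, -52, 0], [0, 0, 0]], [[-94, -61.1, 0], [0, 0, 0]], [[-108, -70.2, 0], [0, 0, 0]], [[-122, -79.3, 0], [0, 0, 0]], [[-134, -87.1, 0], [0, 0, 0]], [[-142, -92.4, 0], [0, 0, 0]], [[-145, -94.4, 0], [0, 0, 0]], [[-145, -94.4, 0], [0, 0, 0]], [[-145, -94.4, 0], [0, 0, 0]]]'

```text
t: 7.82
tcp_pos: [0.5122, -0.1445, 0.0293]
tcp_rot: [[-0.2, 0.98, 0.003], [0.98, 0.2, 0.0], [-0.0, 0.003, -1.0]]
wrist_force: [2.1, 2.7, 10.5]
grip_width: 0.0626
finger_force: 65.2
```

```bash
python3 - <<'E'
from h import *
plan([.512,-.1445,.0293],[.98,.2])
c=cam('scene'); im,d=env.grab_frame('scene'); cv2.imwrite('pics/s2.png',cv2.resize(im[...,::-1][80:260,180:400],(733,600)))
E
```

```text
shift mm [ 0.1 -0.2 -0. ] rotvec [ 0.003  0.    -0.   ]
```

View pics/s2.png

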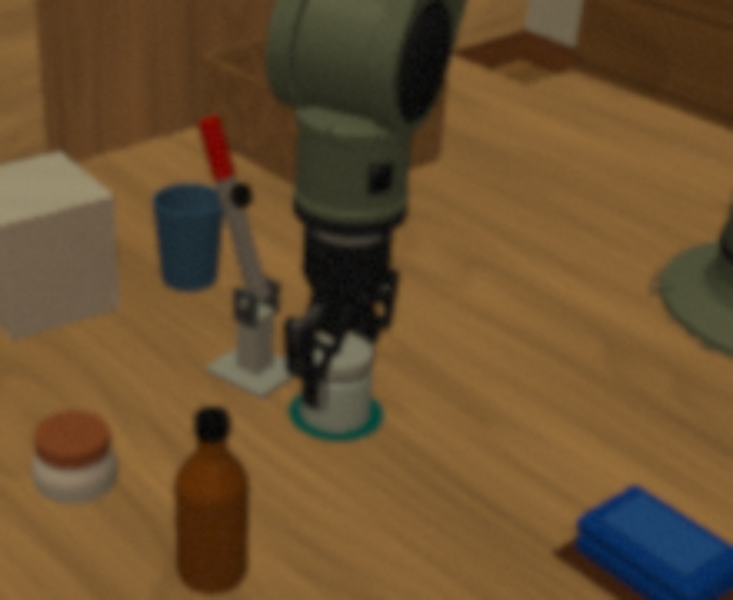

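The jar stands centred on the teal mark (crop 337,410) with a teal ring visible round it, and the clamp arm is still open. Next I release it and rise straight up.

>>> drive_tool --increments '[[[0, 0, 0], [0, 0, 0]], [[0, 0, 0], [0, 0, 0]], [[0, 0, 0], [0, 0, 0]], [[0, 0, 0], [0, 0, 0]], [[0, 0, 0], [0, 0, 0]], [[0, 0, 0], [0, 0, 0]]]' --gripper 1

```text
t: 8.62
tcp_pos: [0.5109, -0.1449, 0.0283]
tcp_rot: [[-0.2, 0.98, -0.0], [0.98, 0.2, 0.0], [0.0, -0.0, -1.0]]
wrist_force: [-0.1, 0.2, 0.6]
grip_width: 0.0854
finger_force: 0.0
```

>>> drive_tool --increments '[[[0, 0, -8], [0, 0, 0]], [[0, 0, -25], [0, 0, 0]], [[0, 0, -55], [0, 0, 0]], [[0, 0, -95], [0, 0, 0]], [[0, 0, -140], [0, 0, 0]], [[0, 0, -185], [0, 0, 0]], [[0, 0, -230], [0, 0, 0]], [[0, 0, -270], [0, 0, 0]], [[0, 0, -291], [0, 0, 0]], [[0, 0, -291], [0, 0, 0]], [[0, 0, -291], [0, 0, 0]]]'

```text
t: 10.0
tcp_pos: [0.5104, -0.1448, 0.3192]
tcp_rot: [[-0.2, 0.98, -0.0], [0.98, 0.2, -0.0], [0.0, -0.0, -1.0]]
wrist_force: [0.7, -0.3, -0.8]
grip_width: 0.0855
finger_force: 0.0
```

```bash
python3 - <<'E'
from h import *
print(env.camera_params('wrist')['hand_eye'])
c=cam('wrist'); im,d=env.grab_frame('wrist'); P=pts(c,d); cv2.imwrite('pics/w2.png',im[...,::-1])
q=P.reshape(-1,3); k=q[(q[:,2]>.062)&(q[:,2]<.08)&(np.hypot(q[:,0]-.512,q[:,1]+.1445)<.05)]
print(len(k),np.median(k,0),cv2.minEnclosingCircle(k[:,:2].astype(np.float32)))
hsv=cv2.cvtColor(im,cv2.COLOR_RGB2HSV)
c=cam('top'); im,d=env.grab_frame('top');P=pts(c,d);hsv=cv2.cvtColor(im,cv2.COLOR_RGB2HSV)
r=((hsv[...,0]<5)|(hsv[...,0]>175))&(hsv[...,1]>180)&(P[...,2]>.15)&(P[...,0]<.6)&(P[...,0]>.5)
if r.sum(): print('red',r.sum(),P[r].mean(0),P[r].min(0),P[r].max(0))
cv2.imwrite('pics/t2.png',cv2.resize(im[...,::-1][90:290,160:410],(750,600)))
plan([.554,-.350,.32],[.98,.2])
E
```

```text
[[-2.18621315e-04  9.45828603e-01  3.24666299e-01  8.43883630e-02]
 [ 9.99999973e-01  2.30629658e-04  1.49440081e-06  5.64440105e-04]
 [-7.34642306e-05  3.24666291e-01 -9.45828628e-01 -1.30763336e-01]
 [ 0.00000000e+00  0.00000000e+00  0.00000000e+00  1.00000000e+00]]
1486 [ 0.51251162 -0.14429373  0.06919524] ((0.5125719308853149, -0.14575336873531342), 0.030052827671170235)
red 72 [ 0.54187132 -0.29035741  0.23568973] [ 0.53257556 -0.30526472  0.19780222] [ 0.55052257 -0.27321296  0.24870416]
shift mm [-209.8    1.7   -1.4] rotvec [-0.001 -0.001 -0.   ]
```

View pics/w2.png

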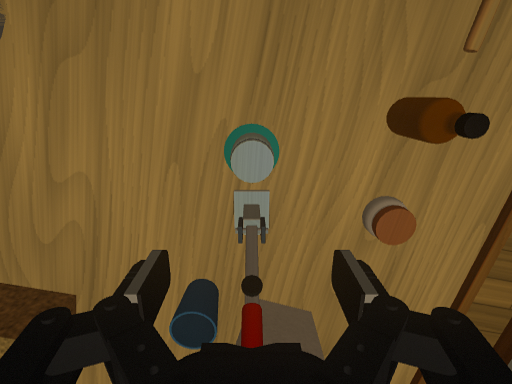

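The wrist view shows the jar lid (252,160) concentric with the teal mark and the clamp arm still open (red grip at 252,325). Now I close the fingers and go behind the grip.

>>> drive_tool --increments '[[[-10, 0, 0], [0, 0, 0]], [[-35, 0, 0], [0, 0, 0]], [[-70, 0, 0], [0, 0, 0]], [[-110, 0, 0], [0, 0, 0]], [[-150, 1, 0], [0, 0, 0]], [[-185, 2, 0], [0, 0, 0]], [[-205, 2, 0], [0, 0, 0]], [[-212, 2, 0], [0, 0, 0]], [[-212, 2, 10], [0, 0, 0]], [[-212, 2, 35], [0, 0, 0]], [[-212, 2, 65], [0, 0, 0]], [[-212, 2, 90], [0, 0, 0]], [[-212, 2, 101], [0, 0, 0]], [[-212, 2, 101], [0, 0, 0]], [[-212, 2, 101], [0, 0, 0]]]' --gripper 0

```text
t: 11.98
tcp_pos: [0.5556, -0.3522, 0.2193]
tcp_rot: [[-0.2, 0.98, 0.001], [0.98, 0.2, -0.001], [-0.001, 0.001, -1.0]]
wrist_force: [0.2, 0.1, -0.2]
grip_width: -0.0003
finger_force: 0.0
```

```bash
python3 - <<'E'
from h import *
s=env.observe(); print(s['grip_width'],(np.array(s['tcp_pos'])-[.5125,-.1445,0])@np.array([[.98,.2,0],[-.2,.98,0],[0,0,1]]).T)
c=cam('scene'); im,d=env.grab_frame('scene'); cv2.imwrite('pics/s3.png',cv2.resize(im[...,::-1][60:240,160:380],(733,600)))
E
```

```text
-0.0003320552128870106 [ 0.0006892  -0.2121355   0.21931846]
```

View pics/s3.png

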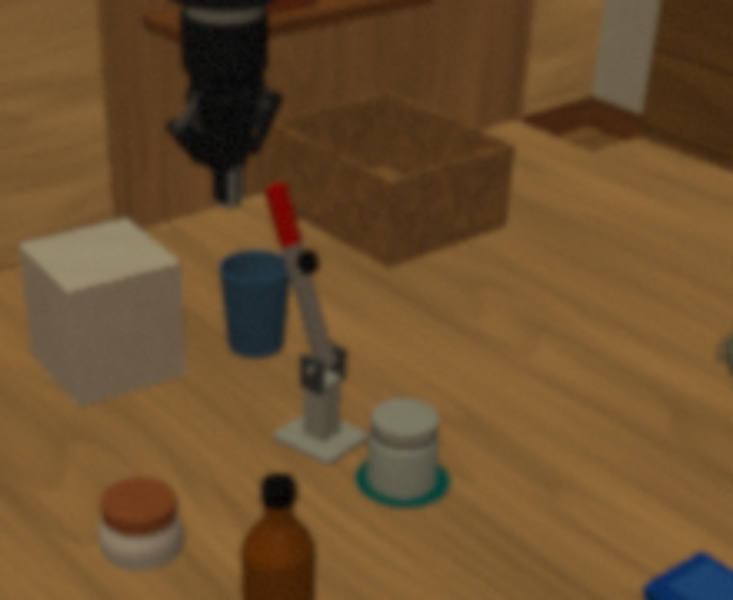

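The shut fingers (crop 232,190) stand behind the red grip (283,215) in the arm's plane. Now I push along tool +x, past dead centre.

>>> drive_tool --increments '[[[8, -0.7, 0], [0, 0, 0]], [[16, -0.7, 0], [0, 0, 0]], [[24, -0.7, 0], [0, 0, 0]], [[31, -0.7, 0], [0, 0, 0]], [[38, -0.7, 0], [0, 0, 0]], [[45, -0.7, 0], [0, 0, 0]], [[52, -0.7, 0], [0, 0, 0]], [[59, -0.7, 0], [0, 0, 0]], [[66, -0.7, 0], [0, 0, 0]], [[73, -0.7, 0], [0, 0, 0]], [[80, -0.7, 0], [0, 0, 0]], [[87, -0.7, 0], [0, 0, 0]], [[94, -0.7, 0], [0, 0, 0]], [[101, -0.7, 0], [0, 0, 0]], [[108, -0.7, 0], [0, 0, 0]], [[114, -0.7, 0], [0, 0, 0]], [[119, -0.7, 0], [0, 0, 0]], [[123, -0.7, 0], [0, 0, 0]], [[123, -0.7, 0], [0, 0, 0]]]'

```text
t: 14.4
tcp_pos: [0.5299, -0.2315, 0.2183]
tcp_rot: [[-0.2, 0.98, 0.0], [0.98, 0.2, 0.0], [0.0, 0.0, -1.0]]
wrist_force: [0.4, -0.1, -0.3]
grip_width: 0.0003
finger_force: 0.0
```

>>> drive_tool --increments '[[[-5, 0, 0], [0, 0, 0]], [[-15, 0, 0], [0, 0, 0]], [[-30, 0, 0], [0, 0, 0]], [[-50, 0, 0], [0, 0, 0]], [[-70, 0, 0], [0, 0, 0]], [[-90, 0, 0], [0, 0, 0]], [[-100, 0, 0], [0, 0, 0]], [[-100, 0, -10], [0, 0, 0]], [[-100, 0, -35], [0, 0, 0]], [[-100, 0, -65], [0, 0, 0]], [[-100, 0, -90], [0, 0, 0]], [[-100, 0, -100], [0, 0, 0]], [[-100, 0, -100], [0, 0, 0]], [[-100, 0, -100], [0, 0, 0]], [[-100, 0, -100], [0, 0, 0]], [[-100, 0, -100], [0, 0, 0]], [[-100, 0, -100], [0, 0, 0]], [[-100, 0, -100], [0, 0, 0]], [[-100, 0, -100], [0, 0, 0]], [[-100, 0, -100], [0, 0, 0]]]'

```text
t: 16.9
tcp_pos: [0.5499, -0.3298, 0.3183]
tcp_rot: [[-0.2, 0.98, -0.0], [0.98, 0.2, -0.0], [-0.0, -0.0, -1.0]]
wrist_force: [0.0, 0.3, 0.9]
grip_width: 0.0
finger_force: 0.0
```

>>> drive_tool --increments '[[[0, 0, 0], [0, 0, 0]], [[0, 0, 0], [0, 0, 0]], [[0, 0, 0], [0, 0, 0]], [[0, 0, 0], [0, 0, 0]], [[0, 0, 0], [0, 0, 0]], [[0, 0, 0], [0, 0, 0]], [[0, 0, 0], [0, 0, 0]], [[0, 0, 0], [0, 0, 0]], [[0, 0, 0], [0, 0, 0]], [[0, 0, 0], [0, 0, 0]], [[0, 0, 0], [0, 0, 0]], [[0, 0, 0], [0, 0, 0]]]'

```text
t: 18.4
tcp_pos: [0.5499, -0.3298, 0.3183]
tcp_rot: [[-0.2, 0.98, -0.0], [0.98, 0.2, -0.0], [-0.0, -0.0, -1.0]]
wrist_force: [-0.0, -0.6, 0.4]
grip_width: 0.0001
finger_force: 0.0
```

```bash
python3 - <<'E'
from h import *
c=cam('scene'); im,d=env.grab_frame('scene'); P=pts(c,d);cv2.imwrite('pics/s4.png',cv2.resize(im[...,::-1][60:260,160:400],(720,600)))
hsv=cv2.cvtColor(im,cv2.COLOR_RGB2HSV)
r=((hsv[...,0]<5)|(hsv[...,0]>175))&(hsv[...,1]>180)&(P[...,2]>.03)&(P[...,0]<.6)&(P[...,0]>.4)
print('red',r.sum(),P[r].mean(0),P[r].min(0),P[r].max(0))
E
```

```text
red 97 [ 0.50867133 -0.10148188  0.09980828] [ 0.49849873 -0.29406943  0.08413538] [ 0.54338249 -0.07176111  0.45164442]
```

View pics/s4.png

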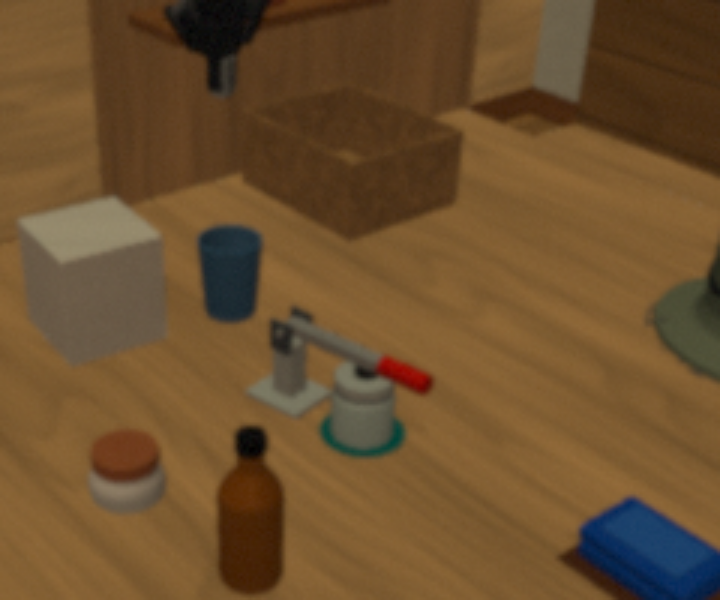

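The clamp arm lies level, with its pad on the jar's lid at (365,372). The jar is inside the teal mark and the robot is clear of everything.

```bash
python3 - <<'E'
from h import *
im,d=env.grab_frame('scene'); P=pts(cam('scene'),d); hsv=cv2.cvtColor(im,cv2.COLOR_RGB2HSV)
r=((hsv[...,0]<5)|(hsv[...,0]>175))&(hsv[...,1]>180)&(P[...,2]>.03)&(P[...,2]<.2)&(P[...,0]<.6)&(P[...,0]>.4)
print(np.median(P[r],0)); print(env.job_done())
E
```

```text
[ 0.50848873 -0.09806929  0.09329361]
the job is handed in; nothing more can be done
None
```

The jar now stands centred on the teal mark, to within about 1 mm, and the clamp arm rests level on its lid. I left the other items alone and handed the job in at about 18.5 s, well under the 54 s limit; the hand-in returned no verdict.

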